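# Pull the red knob off the fan controller

### The arm

A 6-joint arm with a two-finger parallel gripper is mounted at the origin on the work surface. World frame = base frame: x ahead of the robot, y to its left, z up, the work surface at z = 0. Lengths are in m, angles in rad, forces in N, time in s.
With the tool pointing down it reaches from about 0.35 to 0.85 m from the base axis. Payload 8.1 kg.
Tool frame: the origin (TCP) lies between the finger pads; the fingertips stand 11 mm ahead of it and the grasp point (between the pads) lies 8 mm behind it (robot.tips_ahead is the distance from the TCP to the fingertips, in m); z points along the fingers, y is the line along which they close (so a half turn about z gives the same grasp; the last joint's range is limited). The gripper opens to 93 mm and grips with 3 to 60 N. Pads are 15 mm wide; open, the fingers measure 128 mm over their backs; the gripper's body (75 mm by 188 mm) begins 65 mm behind the grasp point.
Start: joints at [-1.364, 0.13, 1.488, -0, 1.523, -0.085], TCP at [0.173, -0.575, 0.23] pointing down, gripper open.
Joint ranges: [-2.96, 2.96], [-0.89, 2.26], [0.02, 2.5], [-1.34, 4.48], [0, 2.73], [-2.66, 2.66]. Speed limits (rad/s): [2.39, 2.39, 2.79, 3.14, 3.14, 3.14].

### API

Orientations are given as a rotation vector (axis times angle).
In Python, from plant import robot gives the robot as it stands. The module is installed in compiled form; this text tells all that it offers.
- The arm moves only by the tool move_arm, never from a script. Its argument "deltas" is one flat list of numbers, 7 for each row, row after row: the shift along the tool's x, y, z in m, then the turn, a rotation vector about the tool's x, y, z in rad, then the opening, from 0 (shut) to 1 (fully open). A call has 1 to 12 rows; each row is the pose to reach, as a shift and turn from the pose commanded when the call began, along the tool's axes at that moment; what a row does not reach only later rows make up. A row lasts 1/8 s, in which the tool goes at most 62.5 mm and 10.7 degrees, less where a joint would pass 70% of its speed; a pose out of reach is approached as far as the arm can. A call with a gripper value outside its range is refused whole. The fingers move at their own pace and stop on an object; "squeeze" is the grip in N (left out, the last holds). Time passes only in rows, so rows that repeat a pose let the fingers close. It gives the time, the measured TCP pose, the force, the opening and the grip force at its end, in the units of the state.
- robot.read_state(): the state, without advancing time (a new reading comes with each control period).
- robot.read_camera(name): name is "scene" or "top" or "wrist"; returns (picture, depth): 420x560x3 uint8, red, green, blue; 420x560 float32, m along the optical axis (not along the pixel's ray), 0 where there is no reading.
- robot.camera_model(name): a dict with "K" (3x3 intrinsics, pixels), "R" (3x3) and "t" (3): a world point X has camera coordinates R X + t; the wrist camera has in their place "tool_from_camera" (4x4, takes a point from camera to tool coordinates, whose origin is the TCP and whose axes are the flange's). Camera axes: x right, y down, z forward; pixel columns grow to the right and rows downward; lengths in m; the calibration is good to about 2 mm. The wrist camera is an equidistant fisheye: a pixel r from the principal point sees the ray r / f radians off the axis. A picture is of the moment at which its call begins: read the wrist's pose just before it. camera_model takes no time and is no camera call.
- robot.close_job(): hands the job in; it is judged then, once.
Trained networks look in the newest picture that a camera, given by its name, has taken for a name from the list of things; names that differ only in an ending like _2 or _b are one class to them, and where a whole thing is asked for, a point or a joint stands for the part that bears it (a point fixed in the world has none). Each returns a list of dicts, best first, with "confidence" (0 to 1); they miss things now and then, are a little off and sometimes report something else, mostly with a low value. They report only what shows in the picture. A call takes as long as a camera call. They do not tell look-alikes from the thing itself.
- robot.recognise(camera, label): "uv" ([column, row] in pixels, amid what is visible of it).
The state is a dict: "t": time; "q": joint angles; "dq": joint speeds; "joint_torque": joint torques, N m; "tool_pos": TCP position; "orientation": TCP orientation; "force": force on the tool from outside, world axes, zero at the start; "wrist_torque": the same for the moment, N m; "opening": finger opening in m; "gripper_force": force on a finger pad.
Only numpy, scipy, OpenCV 4.12 (cv2) and the standard library are available. Lean on these libraries where they do the work, as an engineer would, in place of code of your own. Each camera call takes 0.05 s, during which the arm holds its last target. There are 200 camera calls.

### The job

Pull the snug red knob straight up off the fan controller with the hooked puller (fork under the knob's rim, not with your fingers), and without letting it fall set the knob down standing upright on the turntable tray, beside the coupling. Then stand the puller back upright on the middle of the black rubber mat. Leave the black knob on its stem, the coupling standing on the tray, and the other things where they are.

Things in the scene. Friction and masses are not known exactly. Their poses are not given: they have to be found in the camera images.
- puller: Steel C-frame knob puller, orange handle on top, flat two-pronged fork at the bottom; stands by itself, 140 g. Origin: underside of fork, below the handle; z up, x where the prongs point. Fork z 0 to 6 mm, y -27 to 27; slot between prongs y -17 to 17, open at +x, closed end x = -22, tips x = +24. Spine x -42 to -32. Top arm z 40 to 48, x -42 to 10: 34 mm free height over the fork.
- puller_handle (a point): Middle of the puller's orange handle, 73 mm above the puller's origin, same axes. The handle is 20 x 20 mm square with sides along x and y, from 48 to 98 mm above the fork's underside, and is gripped from above. A knob on the fork sits centred below it.
- red_knob: Red knob pushed on one of the controller's two stems (which one varies): hub 28 mm diameter, z 0 to 18 mm, with a flat-topped round rim 52 mm diameter, z 18 to 26. Origin: centre of the hub's underside, z up. Seated, the hub stands on the controller's top, so an 18 mm high gap runs all round under the rim. 45 g; stands by itself on its hub.
- red_knob_rim (a point): Centre of the underside of the red knob's rim, 18 mm above its origin. A spring detent in the hub resists an upward pull with about 12 N (more when fast: pull at 20 to 40 mm/s), lets go after about 5 mm and the knob is clear of the stem after 15 mm, no turning needed. Then it rests loosely on the fork.
- black_knob: Black knob, same shape and size and origin as the red one, on the other stem, 110 mm away. Must stay seated.
- fan_controller: Fan controller, a low grey case fixed to the bench, 130 (x) x 210 (y) x 45 mm high. Origin: centre of its underside; z up, -x is its front (toward the robot, with vent slots). The two stems stand on its flat top at x = 0, y = +55 and y = -55 mm (14 mm tall, 16 mm diameter).
- tray: White round turntable tray on a black foot; the foot is fixed. Origin: centre of the foot's underside on the bench; z up. The plate's flat floor is 22 mm above the origin, 91 mm inner radius, with a lip 3 mm high round it (top at z = 25). The plate turns stiffly about its centre. May be left or right of the controller.
- mat: Black rubber mat, 160 (x) x 140 (y) x 3 mm, fixed on the bench, on the opposite side of the controller from the tray. Origin: centre of its underside.
- coupling: Aluminium fan shaft coupling, upright cylinder 32 mm diameter, 34 mm tall, 60 g, loose on the tray, somewhere in its far half (some 30 to 60 mm from the centre, away from the robot). Origin: centre of its underside.
- capacitor: Blue plastic capacitor, upright cylinder 34 mm diameter, 48 mm tall. Origin: centre of underside. Leave alone.
- pliers: Chrome needle-nose pliers, 150 mm long, 11 mm thick, lying flat near the robot. Origin: underside at the pivot; x toward the jaw tips. Leave alone.
- screw_jar: Amber jar with steel cap, 52 mm diameter, 65 mm tall, behind the controller. Origin: centre of underside. Leave alone.
- green_box: Green plastic box with closed lid, 94 (x) x 134 (y) x 60 mm high, fixed. Origin: centre of underside.
Not all that is in view belongs to the job. Of the things shaped like the fan_controller, the grey one is meant. There is more than one size of the mat; the job needs the smaller.

How it is judged:
By the outcome, as a careful person would: the job done as asked, in the order asked, and still so for the second after the job is handed in, with the robot touching nothing.
It also fails if it takes over 58 s, if anything falls off the work surface, if the arm or the gripper's body presses on something with over 40 N, if the wrist force passes 120 N, or if a joint passes its speed limit or range.

## Working session

There is one attempt and no reset: what is moved stays moved. The work goes in short steps, Python scripts to look and compute and a tool call to move; the robot and the scene stay as the last step left them, time stands still between calls to the robot, and variables do not carry over. Pictures are saved under pics/ and viewed, at most 10 in all, crops included, and the job is handed in when it is done.

Besides the shell and the picture viewer there is one more tool, called after "Request:" in YAML: its name, and indented under it one key for each argument. move_arm: Moves the arm, as the interface text tells. Its arguments: {"type":"object","properties":{"deltas":{"type":"array","items":{"type":"number"}},"squeeze":{"type":"number"}},"required":["deltas"]}

```bash
mkdir -p pics; cat > h.py <<'E'
import numpy as np, cv2
from scipy.spatial.transform import Rotation as Ro
from plant import robot
def cloud(c,d):
    m=robot.camera_model(c);K=np.array(m["K"]);R=np.array(m["R"]);t=np.array(m["t"])
    v,u=np.mgrid[:d.shape[0],:d.shape[1]]
    P=np.stack([(u-K[0,2])/K[0,0]*d,(v-K[1,2])/K[1,1]*d,d],-1)
    return (P-t)@R   # R^T(P-t)
def save(n,p): cv2.imwrite("pics/"+n,p[...,::-1])
E
python3 - <<'E'
from h import *
for c in("top","scene"):
    p,d=robot.read_camera(c); save(c+".png",p); np.savez(c,p=p,d=d)
    W=cloud(c,d)
    for l in ["puller","red_knob","black_knob","fan_controller","tray","mat","coupling","capacitor","pliers","screw_jar","green_box"]:
        for r in robot.recognise(c,l)[:3]:
            u,v=np.round(r["uv"]).astype(int); print(c,l,round(r["confidence"],2),(u,v),W[v,u].round(3))
s=robot.read_state();print(s["t"],s["tool_pos"],s["orientation"])
E
```

```text
top puller 0.86 (np.int64(377), np.int64(220)) [ 0.471 -0.3    0.054]
top red_knob 0.83 (np.int64(248), np.int64(161)) [0.625 0.052 0.076]
top black_knob 0.8 (np.int64(287), np.int64(167)) [ 0.61  -0.053  0.074]
top fan_controller 0.86 (np.int64(157), np.int64(308)) [0.232 0.29  0.043]
top fan_controller 0.74 (np.int64(264), np.int64(172)) [0.601 0.009 0.047]
top fan_controller 0.7 (np.int64(174), np.int64(192)) [0.547 0.261 0.022]
top tray 0.68 (np.int64(156), np.int64(202)) [0.518 0.31  0.023]
top mat 0.97 (np.int64(394), np.int64(317)) [ 0.205 -0.356  0.002]
top mat 0.83 (np.int64(375), np.int64(217)) [ 0.479 -0.296  0.049]
top mat 0.3 (np.int64(171), np.int64(190)) [0.547 0.261 0.056]
top coupling 0.72 (np.int64(170), np.int64(192)) [0.543 0.265 0.048]
top capacitor 0.69 (np.int64(159), np.int64(139)) [0.692 0.303 0.044]
top pliers 0.57 (np.int64(261), np.int64(235)) [0.429 0.016 0.012]
top screw_jar 0.93 (np.int64(241), np.int64(114)) [0.759 0.074 0.067]
top green_box 0.6 (np.int64(384), np.int64(138)) [ 0.698 -0.322  0.06 ]
scene puller 0.58 (np.int64(170), np.int64(190)) [ 0.4
[... 410 characters left out ...]
(173), np.int64(200)) [ 0.488 -0.295  0.005]
scene mat 0.57 (np.int64(196), np.int64(130)) [ 0.209 -0.353  0.002]
scene mat 0.38 (np.int64(273), np.int64(323)) [0.771 0.08  0.064]
scene coupling 0.52 (np.int64(240), np.int64(241)) [ 0.603 -0.055  0.07 ]
scene coupling 0.5 (np.int64(383), np.int64(266)) [0.563 0.274 0.057]
scene capacitor 0.56 (np.int64(390), np.int64(332)) [0.709 0.315 0.044]
scene pliers 0.59 (np.int64(293), np.int64(208)) [0.42  0.021 0.004]
scene screw_jar 0.84 (np.int64(271), np.int64(321)) [0.769 0.075 0.065]
scene green_box 0.82 (np.int64(117), np.int64(257)) [ 0.721 -0.313  0.06 ]
1.2 [ 0.17262108 -0.57463001  0.22967113] [3.10820658e+00 4.56748952e-01 1.45347030e-05]
```

```bash
python3 - <<'E'
from h import *
a=np.load("top.npz")
p=a["p"][90:350,110:430]
save("topcrop.png",cv2.resize(p,None,fx=2.3,fy=2.3,interpolation=cv2.INTER_CUBIC))
E
```

```text
(no output)
```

View pics/scene.png

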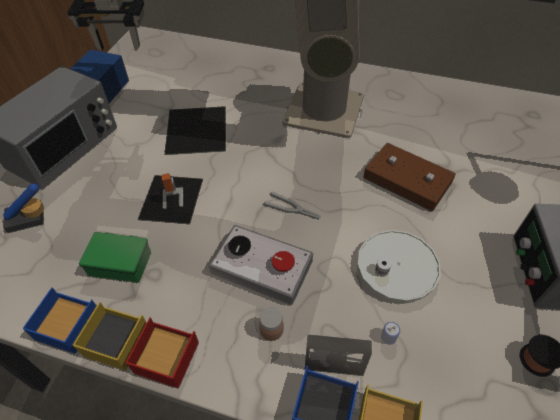

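View pics/topcrop.png

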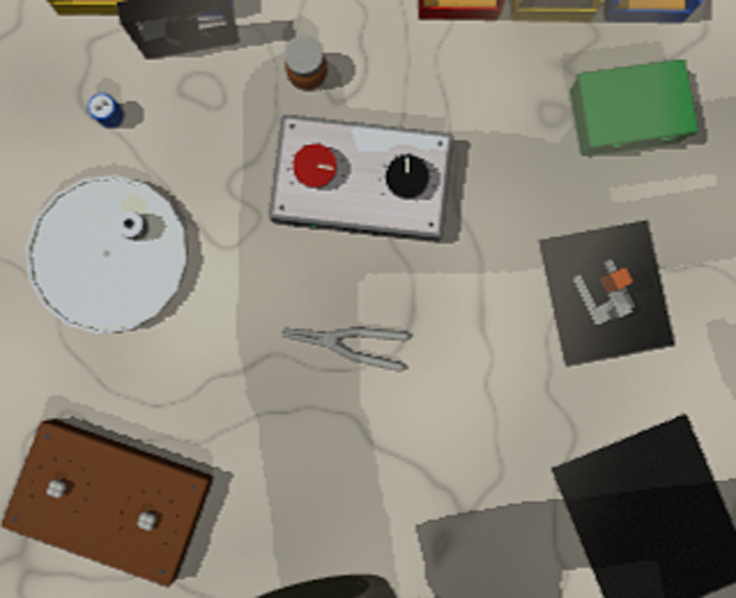

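The grey controller is at scene (262,263), and the brown one at (410,176) is a decoy. The red knob is at (283,262) and the black knob at (239,245). The small mat, with the puller on it, is at (172,198), and the larger mat at (197,130) is not the one. The tray is at (398,265) with the coupling at (383,267). I'll get coarse geometry from the clouds before taking a close wrist look.

```bash
python3 - <<'E'
from h import *
for c in("top","scene"):
    a=np.load(c+".npz");p=a["p"].astype(int);d=a["d"];W=cloud(c,d);ok=d>0
    r,g,b=p[...,0],p[...,1],p[...,2]
    near=lambda x,y,R:ok&(np.hypot(W[...,0]-x,W[...,1]-y)<R)
    def rect(n,m):
        q=W[m]; R=cv2.minAreaRect(q[:,:2].astype(np.float32)*1000)
        print(c,n,len(q),"med",np.median(q,0).round(4),"rect",np.round(R[0],1),np.round(R[1],1),round(R[2],1))
    rect("handle",near(.48,-.295,.08)&(W[...,2]>.09))
    rect("fork",near(.48,-.295,.08)&(W[...,2]>.006)&(W[...,2]<.014))
    rect("mat",near(.48,-.295,.14)&(W[...,2]<.010)&(p.max(-1)<75))
    rect("redtop",near(.63,.055,.05)&(W[...,2]>.066)&(r>g+60))
    rect("blacktop",near(.61,-.055,.05)&(W[...,2]>.066))
    rect("case",near(.61,0,.16)&(W[...,2]>.038)&(W[...,2]<.052))
    rect("tray",near(.52,.31,.12)&(W[...,2]>.017)&(W[...,2]<.032))
    rect("coupling",near(.55,.265,.05)&(W[...,2]>.050))
s=robot.read_state(); print(Ro.from_rotvec(s["orientation"]).as_matrix().round(3)); print(robot.camera_model("wrist")); print(robot.tips_ahead)
E
```

```text
top handle 68 med [ 0.4908 -0.2941  0.1008] rect [ 491.6 -295. ] [19.6 20.5] 27.2
top fork 379 med [ 0.4775 -0.2933  0.0074] rect [ 482.8 -304.9] [152.5 136. ] 13.9
top mat 1592 med [ 0.4607 -0.3279  0.0036] rect [ 484.  -304.1] [157.7 137.1] 11.2
top redtop 263 med [0.6257 0.0575 0.072 ] rect [624.9  56.4] [48.1 46.2] 1.0
top blacktop 286 med [ 0.6131 -0.0533  0.0717] rect [612.2 -53.1] [50.5 49.7] 28.4
top case 2912 med [0.6123 0.0016 0.046 ] rect [653.3  -2.6] [210.6 201.4] 83.5
top tray 3571 med [0.5204 0.3122 0.0237] rect [523.4 308.6] [190.3 189.5] 52.0
top coupling 115 med [0.555  0.2736 0.0577] rect [554.2 273.3] [29.5 30. ] 1.3
scene handle 73 med [ 0.4954 -0.2926  0.1001] rect [ 491.8 -293.9] [23.3 19.7] 26.1
scene fork 371 med [ 0.4833 -0.2959  0.0077] rect [ 481.9 -301.9] [148.4 139. ] 8.8
scene mat 1971 med [ 0.498  -0.2977  0.0037] rect [ 483.4 -304.5] [163.3 140.3] 11.5
scene redtop 318 med [0.6265 0.0574 0.0718] rect [623.7  55.2] [52.1 47.4] 16.5
scene blacktop 354 med [ 0.6143 -0.0521  0.0716] rect [612.9 -51.9] [50.5 51.7] 83.6
scene case 3596 med [0.6356 0.0057 0.0457] rect [618.5   2.3] [210.5 132.9] 83.5
scene tray 4363 med [0.5255 0.3145 0.0231] rect [523.1 309.7] [192.4 190. ] 10.8
scene coupling 149 med [0.5574 0.2747 0.0564] rect [555.1 275.3] [29.7 31.9] 57.1
[[ 0.958  0.288  0.   ]
 [ 0.288 -0.958 -0.   ]
 [ 0.     0.    -1.   ]]
{'K': array([[325.1922621 ,   0.        , 281.49742065],
       [  0.        , 325.1922621 , 212.51185094],
       [  0.        ,   0.        ,   1.        ]]), 'tool_from_camera': array([[-1.39511495e-03, -9.64873970e-01, -2.62709490e-01,
         7.38586108e-02],
       [ 9.99998920e-01, -1.22454150e-03, -8.13009155e-04,
        -2.49642600e-04],
       [ 4.62752697e-04, -2.62710341e-01,  9.64874636e-01,
        -1.54412859e-01],
       [ 0.00000000e+00,  0.00000000e+00,  0.00000000e+00,
         1.00000000e+00]])}
0.011
```

Request:
move_arm:
  deltas: [0.02,-0.009,0,0,0,-0.01,1,0.06,-0.027,0,0,0,-0.03,1,0.11,-0.05,0,0,0,-0.05,1,0.16,-0.073,0,0,0,-0.08,1,0.21,-0.096,0,0,0,-0.1,1,0.26,-0.119,0,0,0,-0.12,1,0.31,-0.142,0,0,0,-0.15,1,0.35,-0.16,0,0,0,-0.17,1,0.376,-0.172,0,0,0,-0.18,1,0.386,-0.176,0,0,0,-0.18,1,0.386,-0.176,0,0,0,-0.18,1]

```text
t: 2.58
tool_pos: [0.4918, -0.2945, 0.2296]
orientation: [-3.054, -0.736, 0.0]
force: [0.2, -0.0, -1.1]
opening: 0.0931
gripper_force: 0.0
```

```bash
cat >> h.py <<'E'
def wcloud(d,s):
    m=robot.camera_model("wrist");K=np.array(m["K"]);T=np.array(m["tool_from_camera"])
    v,u=np.mgrid[:d.shape[0],:d.shape[1]]
    a,b=u-K[0,2],v-K[1,2];r=np.hypot(a,b)+1e-9;th=r/K[0,0]
    k=np.tan(th)/r
    P=np.stack([a*k*d,b*k*d,d],-1)@T[:3,:3].T+T[:3,3]
    return P@Ro.from_rotvec(s["orientation"]).as_matrix().T+np.array(s["tool_pos"])
def rect(n,W,m):
    q=W[m]
    if len(q)<5: print(n,len(q));return
    R=cv2.minAreaRect(q[:,:2].astype(np.float32)*1000)
    print(n,len(q),"med",np.median(q,0).round(4),"rect",np.round(R[0],1),np.round(R[1],1),round(R[2],1))
def snap(n):
    s=robot.read_state();p,d=robot.read_camera("wrist");save(n+".png",p);np.savez(n,p=p,d=d)
    W=wcloud(d,s);print("t",s["t"],s["tool_pos"].round(4),np.degrees(np.arctan2(*Ro.from_rotvec(s["orientation"]).as_matrix()[[1,0],0])).round(2))
    return s,p.astype(int),d,W
def near(W,d,x,y,R): return (d>0)&(np.hypot(W[...,0]-x,W[...,1]-y)<R)
E
python3 - <<'E'
from h import *
s,p,d,W=snap("w1")
N=near(W,d,.48,-.297,.075)
rect("handle",W,N&(W[...,2]>.096)&(W[...,2]<.105))
orange=(p[...,0]>p[...,2]+70)
rect("orange",W,N&orange&(W[...,2]>.085))
rect("arm",W,N&(W[...,2]>.046)&(W[...,2]<.054)&~orange)
f=N&(W[...,2]>.0065)&(W[...,2]<.013)&(p.mean(-1)>80)
rect("fork",W,f)
E
```

```text
t 2.575 [ 0.4918 -0.2945  0.2296] 27.1
handle 478 med [ 0.4941 -0.294   0.1   ] rect [ 493.7 -294.3] [19.7 19.1] 26.8
orange 1208 med [ 0.5047 -0.304   0.3147] rect [ 506.1 -292.6] [ 43.3 107.2] 27.6
arm 248 med [ 0.4644 -0.3082  0.0501] rect [ 479.2 -301.2] [52.1 15.1] 26.8
fork 1000 med [ 0.4819 -0.3008  0.0081] rect [ 485.6 -298.2] [66.2 53.2] 25.7
```

View pics/w1.png

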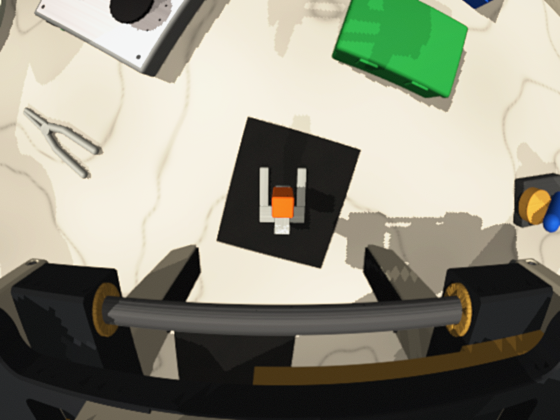

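The wrist view shows the puller at about (282,200) on the small mat, with its prongs pointing up-image (+tool x, yaw about 27°). Next I descend and grip the handle.

Request:
move_arm:
  deltas: [0.001,0,0.02,0,0,0,0.7,0.001,0,0.05,0,0,0,0.6,0.001,0,0.085,0,0,0,0.5,0.001,0,0.12,0,0,0,0.5,0.001,0,0.145,0,0,0,0.5,0.001,0,0.157,0,0,0,0.5,0.001,0,0.16,0,0,0,0.5,0.001,0,0.16,0,0,0,0.1,0.001,0,0.16,0,0,0,0.1,0.001,0,0.16,0,0,0,0.1,0.001,0,0.16,0,0,0,0.1,0.001,0,0.16,0,0,0,0.1]
  squeeze: 40

```text
t: 4.12
tool_pos: [0.4931, -0.2949, 0.0705]
orientation: [3.053, 0.734, 0.001]
force: [-0.5, -0.3, 5.7]
opening: 0.0199
gripper_force: 39.9
```

Request:
move_arm:
  deltas: [0,0,-0.02,0,0,0,0.1,0,0,-0.06,0,0,0,0.1,0,0,-0.105,0,0,0,0.1,0.012,-0.017,-0.13,0,0,0.04,0.1,0.041,-0.058,-0.14,0,0,0.1,0.1,0.078,-0.11,-0.14,0,0,0.18,0.1,0.115,-0.162,-0.14,0,0,0.26,0.1,0.15,-0.211,-0.14,0,0,0.34,0.1,0.179,-0.252,-0.14,0,0,0.41,0.1,0.198,-0.279,-0.14,0,0,0.455,0.1,0.206,-0.289,-0.14,0,0,0.472,0.1,0.206,-0.289,-0.14,0,0,0.472,0.1]

```text
t: 5.62
tool_pos: [0.5446, 0.0574, 0.2103]
orientation: [-3.142, -0.003, -0.0]
force: [0.5, -0.4, -1.3]
opening: 0.0198
gripper_force: 39.9
```

```bash
python3 - <<'E'
from h import *
s,p,d,W=snap("w2")
r,g,b=p[...,0],p[...,1],p[...,2]
m=near(W,d,.625,.056,.06)&(W[...,2]>.064)&(W[...,2]<.08)&(r>g+60)
rect("redtop",W,m); print(cv2.minEnclosingCircle(W[m][:,:2].astype(np.float32)*1000))
m=near(W,d,.612,-.053,.04)&(W[...,2]>.066)&(W[...,2]<.078)
rect("black",W,m)
# fork in hand: points in tool frame
R=Ro.from_rotvec(s["orientation"]).as_matrix(); T=(W-s["tool_pos"])@R
for lo,hi in((.055,.07),(.0,.03)):
    f=(d>0)&(abs(T[...,2]-(lo+hi)/2)<(hi-lo)/2)&(np.hypot(T[...,0],T[...,1])<.05)
    rect("tool z %g"%lo,T,f)
print(s["force"],s["wrist_torque"])
E
```

```text
t 5.625 [0.5446 0.0574 0.2103] 0.11
redtop 2489 med [0.6275 0.0578 0.0703] rect [626.4  57.1] [51.3 51.9] 18.2
((626.4949951171875, 56.95654296875), 26.343210220336914)
black 2213 med [ 0.6148 -0.0507  0.0703] rect [614.5 -51.7] [52.  52.3] 48.6
tool z 0.055 1431 med [0.0079 0.0161 0.0623] rect [ 6.4 -0.7] [54.3 36.7] 89.7
tool z 0 931 med [ 0.0099 -0.0009  0.0077] rect [ 9.3 -0.6] [47.6  2.7] 89.8
[ 0.53438107 -0.40050618 -1.32771571] [ 0.00638066 -0.00053556  0.02642405]
```

View pics/w2.png

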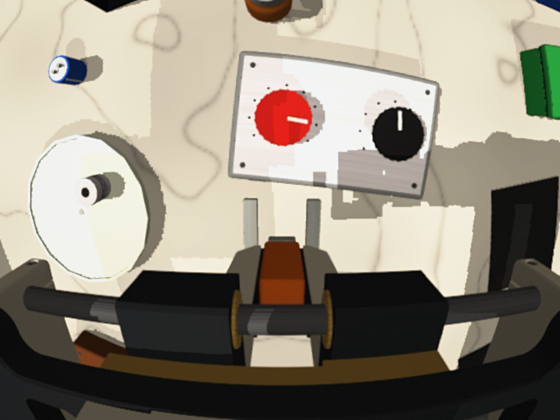

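The wrist view shows the red knob at (283,117) and the black at (398,133). The fork prongs at (250,225) and (313,225) are held straight and about 1 mm off line. I'll correct that and descend in front of the knob.

Request:
move_arm:
  deltas: [0,0.001,0.012,0,0,0,0.1,0,0.001,0.035,0,0,0,0.1,0,0.001,0.06,0,0,0,0.1,0,0.001,0.08,0,0,0,0.1,0,0.001,0.09,0,0,0,0.1,0,0.001,0.0925,0,0,0,0.1,0,0.001,0.0925,0,0,0,0.1]

```text
t: 6.55
tool_pos: [0.5452, 0.0554, 0.1178]
orientation: [-3.142, 0.0, -0.001]
force: [1.2, -0.1, -0.6]
opening: 0.0195
gripper_force: 39.9
```

```bash
python3 - <<'E'
from h import *
s,p,d,W=snap("w3")
r,g,b=p[...,0],p[...,1],p[...,2]
m=near(W,d,.625,.056,.06)&(W[...,2]>.064)&(W[...,2]<.08)&(r>g+60)
rect("redtop",W,m)
R=Ro.from_rotvec(s["orientation"]).as_matrix(); T=(W-s["tool_pos"])@R
m=(d>0)&(W[...,2]>.051)&(W[...,2]<.061)&(W[...,0]>.5)&(W[...,0]<.59)&(abs(W[...,1]-.057)<.04)
rect("fork",W,m)
m=near(W,d,.57,0,.02)&(W[...,2]<.06);rect("casetop",W,m)
E
```

```text
t 6.55 [0.5452 0.0554 0.1178] -0.01
redtop 5233 med [0.6271 0.0576 0.0703] rect [626.5  57.1] [51.9 51.7] 55.7
fork 1419 med [0.5532 0.0731 0.0554] rect [551.5  56.2] [54.3 36.4] 89.7
casetop 2003 med [5.716e-01 1.000e-04 4.430e-02] rect [ 5.724e+02 -2.000e-01] [39.7 34.9] 83.5
```

Request:
move_arm:
  deltas: [0.005,-0.0008,0,0,0,0,0.1,0.015,-0.0008,0,0,0,0,0.1,0.027,-0.0008,0,0,0,0,0.1,0.038,-0.0008,0,0,0,0,0.1,0.048,-0.0008,0,0,0,0,0.1,0.057,-0.0008,0,0,0,0,0.1,0.066,-0.0008,0,0,0,0,0.1,0.073,-0.0008,0,0,0,0,0.1,0.078,-0.0008,0,0,0,0,0.1,0.08,-0.0008,0,0,0,0,0.1,0.08,-0.0008,0,0,0,0,0.1]

```text
t: 7.98
tool_pos: [0.6247, 0.0563, 0.1171]
orientation: [-3.142, 0.0, 0.0]
force: [-0.5, -0.6, -1.2]
opening: 0.0199
gripper_force: 39.9
```

```bash
python3 - <<'E'
from h import *
s,p,d,W=snap("w4"); print(s["force"].round(2),s["wrist_torque"].round(3))
q,_=robot.read_camera("scene"); save("s4.png",cv2.resize(q[180:320,180:340],None,fx=4,fy=4))
E
```

```text
t 7.975 [0.6247 0.0563 0.1171] -0.01
[-0.53 -0.56 -1.23] [ 0.027 -0.006 -0.04 ]
```

View pics/w4.png

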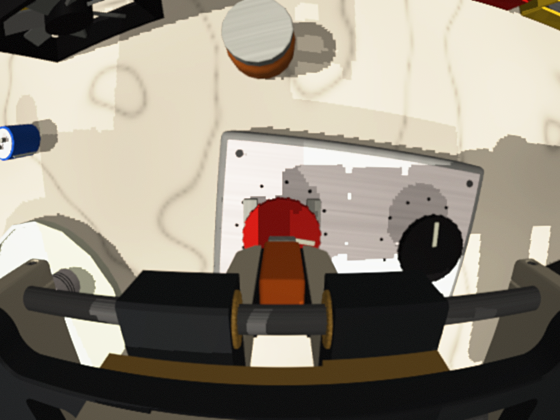

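The fork straddles the hub under the rim, with its tips visible at (250,205) and (314,205) and no contact force. I'll pull slowly at about 28 mm/s.

Request:
move_arm:
  deltas: [0,0,-0.003,0,0,0,0.1,0,0,-0.0065,0,0,0,0.1,0,0,-0.01,0,0,0,0.1,0,0,-0.0135,0,0,0,0.1,0,0,-0.017,0,0,0,0.1,0,0,-0.0205,0,0,0,0.1,0,0,-0.024,0,0,0,0.1,0,0,-0.0275,0,0,0,0.1,0,0,-0.031,0,0,0,0.1,0,0,-0.034,0,0,0,0.1,0,0,-0.036,0,0,0,0.1,0,0,-0.036,0,0,0,0.1]
  squeeze: 50

```text
t: 9.57
tool_pos: [0.6248, 0.0563, 0.1533]
orientation: [-3.142, 0.0, -0.0]
force: [0.3, -0.8, -2.8]
opening: 0.0197
gripper_force: 49.9
```

```bash
python3 - <<'E'
from h import *
s,p,d,W=snap("w5"); print(s["force"].round(2),s["wrist_torque"].round(3))
r,g,b=p[...,0],p[...,1],p[...,2]
m=near(W,d,.627,.057,.035)&(r>g+60)&(W[...,2]<.125)&(b<80)&(g<60)
rect("red",W,m)
T=W-s["tool_pos"]
for y in(-.022,.022):
    q=W[(d>0)&(abs(T[...,1]-y)<.005)&(T[...,2]<-.04)&(T[...,2]>-.075)&(abs(T[...,0])<.03)]; print(len(q),q.max(0).round(4),np.median(q,0).round(4))
E
```

```text
t 9.575 [0.6248 0.0563 0.1533] -0.01
[ 0.25 -0.81 -2.79] [0.04  0.023 0.01 ]
red 2653 med [0.6355 0.058  0.099 ] rect [634.8  56.9] [35.5 51.2] 0.2
603 [0.649  0.0393 0.1017] [0.6348 0.0349 0.0982]
671 [0.6494 0.0833 0.1012] [0.6348 0.0781 0.0986]
```

View pics/w5.png

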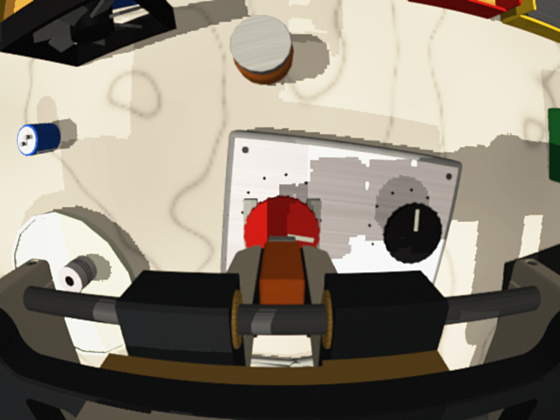

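The knob is on the fork: its top is at z≈0.099, which matches the fork height, and it is clear of the stem. The black knob at (413,233) is still seated. I'll carry it gently to the tray.

Request:
move_arm:
  deltas: [-0.001,-0.005,-0.003,0,0,0,0.1,-0.004,-0.018,-0.008,0,0,0,0.1,-0.01,-0.041,-0.014,0,0,0,0.1,-0.017,-0.072,-0.02,0,0,0,0.1,-0.026,-0.109,-0.025,0,0,0,0.1,-0.036,-0.148,-0.029,0,0,0,0.1,-0.045,-0.187,-0.03,0,0,0,0.1,-0.054,-0.223,-0.03,0,0,0,0.1,-0.061,-0.252,-0.03,0,0,0,0.1,-0.066,-0.272,-0.03,0,0,0,0.1,-0.069,-0.284,-0.03,0,0,0,0.1,-0.07,-0.289,-0.03,0,0,0,0.1]

```text
t: 11.12
tool_pos: [0.5546, 0.3458, 0.1832]
orientation: [3.141, 0.0, 0.0]
force: [0.0, -0.0, -2.6]
opening: 0.0201
gripper_force: 49.9
```

Request:
move_arm:
  deltas: [0,0,0,0,0,0,0.1,0,0,0,0,0,0,0.1]

```text
t: 11.38
tool_pos: [0.5552, 0.3444, 0.1831]
orientation: [3.141, -0.002, 0.0]
force: [-0.5, -0.5, -1.9]
opening: 0.0198
gripper_force: 49.9
```

```bash
python3 - <<'E'
from h import *
s,p,d,W=snap("w6"); print(s["force"].round(2))
r,g,b=p[...,0],p[...,1],p[...,2]
T=W-s["tool_pos"]
rect("red",W,(d>0)&(r>g+60)&(b<80)&(g<60)&(np.hypot(T[...,0],T[...,1])<.035)&(T[...,2]<-.03))
rect("floor",W,(d>0)&near(W,d,.523,.309,.15)&(W[...,2]>.015)&(W[...,2]<.03)&(p.min(-1)>120))
rect("coupling",W,near(W,d,.556,.275,.04)&(W[...,2]>.05)&(W[...,2]<.065))
c,e=robot.read_camera("top");V=cloud("top",e);rect("coup top",V,near(V,e,.556,.275,.03)&(V[...,2]>.05)&(V[...,2]<.065))
E
```

```text
t 11.375 [0.5552 0.3444 0.1831] -0.07
[-0.55 -0.47 -1.93]
red 2635 med [0.5658 0.3461 0.1289] rect [565.  344.8] [50.6 35.9] 89.7
floor 13478 med [0.5651 0.2952 0.0214] rect [550.3 306.7] [192.5 142.8] 82.8
coupling 921 med [0.5581 0.2768 0.0553] rect [557.5 276.1] [31.3 31.4] 50.9
coup top 114 med [0.5549 0.2728 0.057 ] rect [554.5 273.6] [29.4 29.8] 87.6
```

View pics/w6.png

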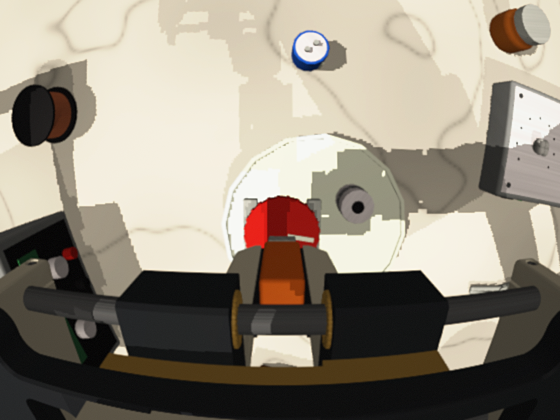

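The knob at (283,225) is still square on the fork, with the coupling at (357,204) clear to its right on the tray. I'll lower it.

Request:
move_arm:
  deltas: [0,0,0.006,0,0,0,0.1,0,0,0.018,0,0,0,0.1,0,0,0.033,0,0,0,0.1,0,0,0.048,0,0,0,0.1,0,0,0.06,0,0,0,0.1,0,0,0.069,0,0,0,0.1,0,0,0.075,0,0,0,0.1,0,0,0.079,0,0,0,0.1,0,0,0.082,0,0,0,0.1,0,0,0.084,0,0,0,0.1,0,0,0.086,0,0,0,0.1,0,0,0.086,0,0,0,0.1]

```text
t: 12.98
tool_pos: [0.5548, 0.3453, 0.0971]
orientation: [-3.142, 0.0, 0.0]
force: [0.3, -0.9, -1.1]
opening: 0.02
gripper_force: 49.9
```

```bash
python3 - <<'E'
from h import *
s,p,d,W=snap("w7"); print(s["force"].round(2))
r,g,b=p[...,0],p[...,1],p[...,2]
T=W-s["tool_pos"]
rect("red",W,(d>0)&(r>g+60)&(b<80)&(g<60)&(np.hypot(T[...,0],T[...,1])<.035)&(T[...,2]<-.03))
for y in(-.022,.022):
    q=W[(d>0)&(abs(T[...,1]-y)<.004)&(abs(T[...,0]-.022)<.0025)&(T[...,2]<-.04)&(r<g+40)]; print("tip",len(q),np.median(q,0).round(4),q.max(0).round(4))
E
```

```text
t 12.975 [0.5548 0.3453 0.0971] -0.01
[ 0.35 -0.89 -1.1 ]
red 2640 med [0.5662 0.347  0.0472] rect [565.6 345.9] [50.6 34.1] 89.3
tip 127 [0.5776 0.3231 0.0342] [0.5791 0.3272 0.0362]
tip 129 [0.5776 0.3674 0.0343] [0.5792 0.3712 0.0364]
```

The knob stands on the tray floor and the fork is free under the rim. I'll withdraw straight back, then rise.

Request:
move_arm:
  deltas: [-0.003,0,0,0,0,0,0.1,-0.009,0,0,0,0,0,0.1,-0.017,0,0,0,0,0,0.1,-0.026,0,0,0,0,0,0.1,-0.035,0,0,0,0,0,0.1,-0.044,0,0,0,0,0,0.1,-0.053,0,0,0,0,0,0.1,-0.061,0,0,0,0,0,0.1,-0.067,0,0,0,0,0,0.1,-0.07,0,0,0,0,0,0.1,-0.07,0,-0.003,0,0,0,0.1,-0.07,0,-0.015,0,0,0,0.1]

```text
t: 14.52
tool_pos: [0.4845, 0.3449, 0.1119]
orientation: [3.141, -0.001, -0.002]
force: [0.8, 0.4, -1.1]
opening: 0.0198
gripper_force: 49.9
```

Request:
move_arm:
  deltas: [0,0,-0.02,0,0,0,0.1,0,0,-0.05,0,0,0,0.1,0,0,-0.08,0,0,0,0.1,0,0,-0.1,0,0,0,0.1,0,0,-0.105,0,0,0,0.1]

```text
t: 15.15
tool_pos: [0.4858, 0.3458, 0.2197]
orientation: [-3.14, 0.0, -0.005]
force: [-0.5, 0.5, -2.2]
opening: 0.0195
gripper_force: 49.9
```

```bash
python3 - <<'E'
from h import *
s,p,d,W=snap("w8"); print(s["force"].round(2))
r,g,b=p[...,0],p[...,1],p[...,2]
rect("red",W,near(W,d,.555,.345,.04)&(r>g+60)&(W[...,2]<.06))
rect("redtop",W,near(W,d,.555,.345,.04)&(r>g+60)&(W[...,2]>.044)&(W[...,2]<.052))
rect("coupling",W,near(W,d,.556,.275,.04)&(W[...,2]>.05)&(W[...,2]<.065))
T=W-s["tool_pos"]
rect("fork",T,(d>0)&(T[...,2]<-.055)&(T[...,2]>-.07)&(np.hypot(T[...,0],T[...,1])<.05))
E
```

```text
t 15.15 [0.4858 0.3458 0.2197] -0.02
[-0.49  0.49 -2.23]
red 2009 med [0.5571 0.3464 0.0473] rect [556.6 345.3] [50.8 53.8] 17.1
redtop 1993 med [0.5571 0.3464 0.0474] rect [556.3 346.5] [50.8 51.4] 18.2
coupling 781 med [0.5571 0.2764 0.0553] rect [557.1 276.1] [31.1 30.8] 75.8
fork 1431 med [ 0.0083 -0.016  -0.0623] rect [6.8 1. ] [36.4 54.6] 0.2
```

Request:
move_arm:
  deltas: [0,0.015,0,0,0,0,0.1,0,0.05,0,0,0,0,0.1,0,0.105,0,0,0,0,0.1,0,0.165,0,0,0,0,0.1,0,0.225,0,0,0,0,0.1,0,0.285,0,0,0,0,0.1,0,0.345,0,0,0,0,0.1,0,0.405,0,0,0,0,0.1,0,0.465,0,0,0,0,0.1,0,0.525,0,0,0,0,0.1,0,0.58,0,0,0,0,0.1,0,0.62,0,0,0,0,0.1]

```text
t: 16.7
tool_pos: [0.4826, -0.2772, 0.2153]
orientation: [-3.14, 0.003, 0.004]
force: [0.9, -0.0, -0.9]
opening: 0.0194
gripper_force: 49.9
```

Request:
move_arm:
  deltas: [-0.001,0.02,0,0,0,-0.05,0.1,-0.001,0.029,0,0,0,-0.12,0.1,-0.001,0.03,0.01,0,0,-0.2,0.1,-0.001,0.03,0.03,0,0,-0.2,0.1,-0.001,0.03,0.06,0,0,-0.2,0.1,-0.001,0.03,0.09,0,0,-0.2,0.1,-0.001,0.03,0.115,0,0,-0.2,0.1,-0.001,0.03,0.13,0,0,-0.2,0.1,-0.001,0.03,0.136,0,0,-0.2,0.1,-0.001,0.03,0.138,0,0,-0.2,0.1,-0.001,0.03,0.138,0,0,-0.2,0.1]

```text
t: 18.08
tool_pos: [0.4842, -0.3051, 0.08]
orientation: [3.125, 0.313, 0.002]
force: [-0.2, 0.8, -1.5]
opening: 0.0194
gripper_force: 49.9
```

```bash
python3 - <<'E'
from h import *
s,p,d,W=snap("w9"); print(s["force"].round(2))
c,e=robot.read_camera("top");V=cloud("top",e)
rect("mat w",W,near(W,d,.484,-.304,.14)&(W[...,2]<.010)&(p.max(-1)<75)&(W[...,0]>.484))
T=(W-s["tool_pos"])@Ro.from_rotvec(s["orientation"]).as_matrix()
f=(d>0)&(T[...,2]>.055)&(T[...,2]<.064)&(np.hypot(T[...,0],T[...,1])<.04)&(p.min(-1)>90)
rect("fork",W,f)
E
```

```text
t 18.075 [ 0.4842 -0.3051  0.08  ] 11.44
[-0.16  0.85 -1.55]
mat w 19265 med [ 0.5266 -0.3004  0.0023] rect [ 517.1 -297.8] [ 93.8 139.3] 11.3
fork 1287 med [ 0.4911 -0.2873  0.0177] rect [ 490.2 -303.2] [36.2 54. ] 11.0
```

Request:
move_arm:
  deltas: [0,0,0.003,0,0,0,0.1,0,0,0.006,0,0,0,0.1,0,0,0.008,0,0,0,0.1,0,0,0.009,0,0,0,0.1,0,0,0.0097,0,0,0,0.1,0,0,0.0097,0,0,0,0.1]

```text
t: 18.92
tool_pos: [0.4839, -0.3048, 0.0705]
orientation: [3.126, 0.313, 0.001]
force: [-4.3, 2.7, 7.6]
opening: 0.02
gripper_force: 49.9
```

Request:
move_arm:
  deltas: [0,0,0,0,0,0,0.25,0,0,0,0,0,0,0.4,0,0,0,0,0,0,0.5,0,0,0,0,0,0,0.5,0,0,-0.01,0,0,0,0.5,0,0,-0.04,0,0,0,0.5,0,0,-0.08,0,0,0,0.5,0,0,-0.13,0,0,0,0.5,0,0,-0.17,0,0,0,0.5,0,0,-0.18,0,0,0,0.5,0,0,-0.18,0,0,0,0.5]
  squeeze: 10

```text
t: 20.3
tool_pos: [0.4839, -0.3049, 0.2499]
orientation: [3.125, 0.313, 0.001]
force: [-0.2, 0.8, -0.8]
opening: 0.0467
gripper_force: 0.0
```

```bash
python3 - <<'E'
from h import *
s,p,d,W=snap("w10"); print(s["force"].round(2))
N=near(W,d,.48,-.305,.075)
rect("handle",W,N&(W[...,2]>.096)&(W[...,2]<.105))
rect("fork",W,N&(W[...,2]>.0065)&(W[...,2]<.013)&(p.mean(-1)>80))
rect("mat",W,near(W,d,.484,-.304,.14)&(W[...,2]<.010)&(p.max(-1)<75))
q,e=robot.read_camera("scene");save("s10.png",q);V=cloud("scene",e);c=q.astype(int)
rect("red",V,near(V,e,.555,.345,.05)&(c[...,0]>c[...,1]+60))
rect("black",V,near(V,e,.612,-.053,.04)&(V[...,2]>.064))
rect("coup",V,near(V,e,.555,.274,.03)&(V[...,2]>.05))
E
```

```text
t 20.3 [ 0.4839 -0.3049  0.2499] 11.45
[-0.15  0.77 -0.77]
handle 399 med [ 0.4848 -0.3042  0.1002] rect [ 484.7 -303.8] [19.4 19.3] 11.7
fork 923 med [ 0.4705 -0.2994  0.0082] rect [ 475.7 -305.8] [66.4 53.9] 11.3
mat 11189 med [ 0.4992 -0.2999  0.0023] rect [ 485.7 -303.6] [157.5 137.8] 11.2
red 333 med [0.5556 0.3458 0.0488] rect [554.4 344.1] [50.2 49.4] 32.4
black 361 med [ 0.6148 -0.0518  0.0716] rect [612.5 -53.4] [52.1 51.5] 25.1
coup 148 med [0.5574 0.2747 0.0566] rect [555.7 274.3] [30.4 29.7] 3.6
```

View pics/s10.png

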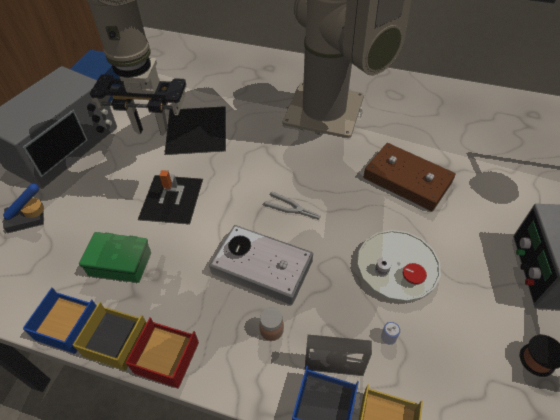

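The scene view shows the red knob standing on the tray at (414,273), beside the coupling at (383,267). The puller is upright mid-mat at (170,190), and the black knob is still on its stem at (239,245).

```bash
python3 -c "
from plant import robot
print(robot.close_job())"
```

```text
the job is handed in; nothing more can be done
None
```

I pulled the red knob off with the hooked puller and set it upright on the tray beside the coupling, then stood the puller back on the middle of the small black mat; the job was handed in at about 20 s.

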